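# Index the gel-loading carriage to the marked lane and give one full dispenser stroke

### The job

Pull up the index knob on the gel-loading carriage, slide the carriage along to the lane marked by the tall pointed clip and let the knob's pin drop fully into that lane's slot. Once it is locked there, and nowhere else, press the dispenser's thumb button past its soft first stop right down to the stiff second stop, then let it come all the way back up. Leave the carriage locked and do not push the other things on the bench about.

Things in the scene. Friction and masses are not known exactly. Their poses are not given: they have to be found in the camera images.
- gel_tank: Clear gel tank 200 x 360 x 75 mm, fixed to the bench, black deck at its -y end, red deck at its +y end; a loading bridge lies across its top. Origin: centre of its underside. Its y axis is the way the carriage slides away from its parking end (tank y = -90 mm); z is up. In its frame the index pin has x = -45 mm, the dispenser x = +30 mm, the clips x = -88 mm.
- carriage (a joint): Travel (m) of the aluminium carriage (plate 168 x 70 mm, top 110 mm above the bench) along the tank's +y. 0: parked; end of travel 0.188. Slides against about 2 N, but only while the index pin is out of its slot. The steel lane strip below has three slots 50 mm apart, nominally at travel 0.070, 0.120, 0.170, but the strip may be set up to 12 mm either way; this is not measured.
- index_pin (a joint): Lift (m) of the spring index pin (8 mm, flat nose) and its knob. 0: down in a slot (10 mm deep, 11 mm long); 0.010: riding on the strip between slots, where it adds about 1 N of drag; 0.016: end of lift. 5 N to start, 8 N at 0.012. Let go, it springs down: on the strip it rides until the carriage is pushed over a slot, drops in and stops the carriage.
- knob (a point): Centre (half-way up) of the black knurled index knob: upright cylinder, 24 mm diameter, 25 mm high, on the carriage. With the pin down its centre is 147.5 mm above the bench; it rises with index_pin. Below it: a 10 mm stem, and a bush whose top is 29.5 mm under this centre when the pin is down. The dispenser stands 75 mm away towards the tank's +x.
- clip_mark (a point): Middle of the tall pointed lane clip (grey, 24 x 14 mm foot, 30 mm high, this point 15 mm above its foot) standing on the front rail, on the robot's side. It marks the wanted lane: that lane's slot lies within 16 mm of it along the tank's y axis. The two other lanes carry 8 mm low flat clips. Its axes are parallel to the tank's.
- thumb_button (a joint): Press (m) of the dispenser's thumb button in its soft first part: 0 up, 0.010 at the first stop. About 2 N to start, 5 N at the first stop.
- second_stop (a joint): Further press (m) beyond the first stop: 0 until the push exceeds about 9 N, 0.005 at the hard second stop, where it takes about 14 N. Springs back when let go.
- thumb_top (a point): Centre of the top face of the dispenser's thumb button: white disc, 26 mm diameter, 6 mm thick, on an upright stem on top of the white barrel (28 mm diameter) that rides on the carriage. When up, its top is 189 mm above the bench. It is pressed straight down, 15 mm in all.
- tip_rack: Bystander: light blue rack 85 x 120 x 45 mm, origin centre of underside.
- tube_block: Bystander: dark blue tube block 110 x 150 x 46 mm, origin centre of underside.
- beaker: Bystander: glass beaker, 64 mm diameter, 75 mm high, origin centre of underside.
- wash_bottle: Bystander: amber bottle, 54 mm diameter, 120 mm high, origin centre of underside.
- gel_comb: Bystander: green gel comb lying flat, 120 mm long, 6 mm thick, origin on its underside.
- vial: Bystander: small amber vial, 20 mm diameter, 32 mm high, standing on the red end deck (75 mm above the bench), origin centre of underside.
- screw_cap: Bystander: small white plastic cap, 26 mm diameter, 16 mm high, on the black end deck, origin centre of underside.

How it is judged (in metres and radians):
On the way, in this order (a step that is already met when the one before it is completed fails the run):
1. the index pin is pulled clear of the parking slot (value of joint index_pin above 0.0105 m), for 0.1 s.
2. the pin has dropped fully into the slot of the marked lane (value of joint index_pin below 0.0025 m and y of knob in the frame of clip_mark between -0.022 and 0.022 m), for 0.2 s.
3. the thumb button is pressed past the first stop to the second stop (value of joint thumb_button above 0.009 m and value of joint second_stop above 0.0035 m), for 0.05 s.
At the end, for the whole second after the job is handed in: The index pin is down in the slot of the marked lane (lift under 2.5 mm, knob within 22 mm of the pointed clip along the tank's y), the carriage at rest, the thumb button back up (both presses under 1 mm) (all of step 2 and value of joint each of thumb_button, second_stop below 0.001 m and velocity of joint carriage between -0.005 and 0.005 m/s); the robot touches nothing.
It fails at once if the dispenser is pressed (over 6 mm) while the carriage is not locked at the marked lane (value of joint thumb_button above 0.006 m and not (value of joint index_pin below 0.0025 m and y of knob in the frame of clip_mark between -0.022 and 0.022 m)).
It fails at once if a bystander is moved by more than 30 mm (distance of any of tip_rack, tube_block, beaker, wash_bottle, gel_comb, vial, screw_cap from where it was at the start of the episode above 0.03 m).
It also fails if it takes over 51 s, if anything falls off the work surface, if the arm or the gripper's body presses on something with over 40 N, if the wrist force passes 120 N, or if a joint passes its speed limit or range.

### The arm

A 6-joint arm with a two-finger parallel gripper is mounted at the origin on the work surface. World frame = base frame: x ahead of the robot, y to its left, z up, the work surface at z = 0. Lengths are in m, angles in degrees, forces in N, time in s.
With the tool pointing down it reaches from about 0.375 to 0.9 m from the base axis. Payload 3.1 kg.
Tool frame: the origin (TCP) lies midway between the tips of the shut fingers; the grasp point (between the pads) lies 19 mm behind it; z points along the fingers, y is the direction in which the jaws open and shut (so a half turn about z gives the same grasp; the last joint's range is limited). The gripper opens to 87 mm and grips with 3 to 60 N. Pads are 19 mm wide; open, the fingers measure 117 mm over their backs; the gripper's body (75 mm by 190 mm) begins 51 mm behind the grasp point.
Start: joints at [-74.112, 30.224, 82.088, -0, 67.689, -10.227], TCP at [0.275, -0.561, 0.223] pointing down, gripper open.
Joint ranges: [-176.69, 176.69], [-43.24, 126.21], [12.49, 139.97], [-82, 262], [0, 151.66], [-163.58, 163.58]. Speed limits (degrees/s): [159.86, 159.86, 180, 180, 180, 180].

### API

Orientations are given as a 3x3 rotation matrix whose columns are the frame's x, y, z axes.
In Python, from rig import bot gives the robot as it stands.
- The arm moves only by the tool carry_out, never from a script. Its arguments are lists of equal length, an entry for each row: "grip": the gripper's target within -1 to 1 (fully open at 1, half-way at 0, shut at -1); "slide": the shift along the tool's x, y, z in mm, a list of three; "twist": the turn, a rotation vector about the tool's x, y, z in rad, a list of three. In form: {"grip": [grip, ...], "slide": [[dx, dy, dz], ...], "twist": [[wx, wy, wz], ...]}. A call has 1 to 12 rows; each row shifts and turns the pose as measured when the row begins, along the tool's axes as they then stand; what a row does not reach is not made up. A row lasts 1/10 s, in which the tool goes at most 50 mm and 8.59 degrees, less where a joint would pass 70% of its speed; a pose out of reach is approached as far as the arm can. A call is refused whole if a number of a shift passes 50 or a number of a turn 0.15, either way. A call with a gripper value outside its range is refused whole. The fingers move at their own pace and stop on an object; the grip force is fixed at half the most. Time passes only in rows, so rows that do not move let the fingers close. It gives the time, the measured TCP pose, the force and the opening at its end, in the units of the state.
- bot.read_state(): the state, without advancing time (a new reading comes with each control period).
- bot.capture(name): name is "scene" or "side" or "wrist"; returns a dict with "color" (400x640x3 uint8, red, green, blue), "depth" (400x640 float32, m along the optical axis (not along the pixel's ray), 0 where there is no reading), "fx", "fy", "cx", "cy" (pixels), "position" and "rotation" of the camera in the world; the wrist camera has in their place "T_tool_cam" (4x4, takes a point from camera to tool coordinates, whose origin is the TCP and whose axes are the flange's). Camera axes: x right, y up, looking along -z (the intrinsics and any distortion apply to the point x, -y, -z); pixel columns grow to the right and rows downward; lengths in m; the calibration is good to about 2 mm. A picture is of the moment at which its call begins: read the wrist's pose just before it.
- bot.hand_in(): hands the job in, once; it reports no verdict.
The state is a dict: "time_s": time; "joint_positions": joint angles; "qvel": joint speeds; "tau": joint torques, N m; "position": TCP position; "tcp_rot": TCP orientation; "force": force on the tool from outside, world axes, zero at the start; "moment": the same for the moment, N m; "opening": opening from 0.0 (shut) to 1.0 (fully open).
Only numpy, scipy, OpenCV 4.12 (cv2) and the standard library are available. Lean on these libraries where they do the work, as an engineer would, in place of code of your own. Each camera call takes 0.05 s, during which the arm holds its last target.

## Working session

There is one attempt and no reset: what is moved stays moved. The work goes in short steps, Python scripts to look and compute and a tool call to move; the robot and the scene stay as the last step left them, time stands still between calls to the robot, and variables do not carry over. Pictures are saved under pics/ and viewed, and the job is handed in when it is done.

Besides the shell and the picture viewer there is one more tool, called after "Emit:" as name(argument=value, ...), one argument or row to a line, values as JSON. carry_out: Moves the arm, as the interface text tells. Its arguments: {"type":"object","properties":{"grip":{"type":"array"},"slide":{"type":"array"},"twist":{"type":"array"}},"required":["grip","slide","twist"]}

```bash
ls; mkdir -p pics; cat > h.py <<'E'
import numpy as np, cv2
from rig import bot
def cap(name,fn):
    s=bot.read_state(); c=bot.capture(name)
    cv2.imwrite(fn,c['color'][:,:,::-1])
    if 'T_tool_cam' in c:
        T=np.eye(4);T[:3,:3]=np.array(s['tcp_rot']);T[:3,3]=s['position'];T=T@np.array(c['T_tool_cam'])
    else:
        T=np.eye(4);T[:3,:3]=np.array(c['rotation']);T[:3,3]=c['position']
    np.savez(fn.replace('.png','.npz'),depth=c['depth'],K=[c['fx'],c['fy'],c['cx'],c['cy']],T=T,color=c['color'])
    return c
def ray(d,u,v):
    fx,fy,cx,cy=d['K'];return np.array([(u-cx)/fx,-(v-cy)/fy,-1.0])
def pt(d,u,v):
    z=d['depth'][int(v),int(u)];T=d['T'];return T[:3,:3]@(ray(d,u,v)*z)+T[:3,3]
def ptz(d,u,v,z):
    T=d['T'];r=T[:3,:3]@ray(d,u,v);return T[:3,3]+r*(z-T[2,3])/r[2]
def load(n): return np.load(n)
E
python3 - <<'E'
from h import *
for n in('scene','side','wrist'):
    c=cap(n,f'pics/{n}0.png'); print(n,{k:v for k,v in c.items() if k not in('color','depth')})
print(bot.read_state())
E
```

```text
pics
scene {'fx': 436.5803389596802, 'fy': 436.5803389596802, 'cx': 319.78760634352057, 'cy': 195.06783557745288, 'position': array([ 1.1801974 , -0.12487348,  1.12934911]), 'rotation': array([[ 0.25326811, -0.81894585,  0.51495917],
       [ 0.9673026 ,  0.20698075, -0.14657643],
       [ 0.01345152,  0.53524448,  0.84459008]])}
side {'fx': 451.3542709387281, 'fy': 451.3542709387281, 'cx': 319.1331993799239, 'cy': 200.75898209733583, 'position': array([ 0.46695183, -0.66502694,  0.87545667]), 'rotation': array([[ 0.99407178,  0.06880257, -0.08418728],
       [-0.10777594,  0.72568702, -0.67953124],
       [ 0.01434012,  0.68457619,  0.72880025]])}
wrist {'fx': 290.51694297737487, 'fy': 290.51694297737487, 'cx': 319.68909260476784, 'cy': 197.60336111856668, 'T_tool_cam': array([[ 1.51711151e-04,  9.57452184e-01,  2.88591913e-01,
         8.01093685e-02],
       [ 9.99999674e-01,  8.36001128e-05, -8.03051651e-04,
         5.31811774e-04],
       [-7.93009873e-04,  2.88591941e-01, -9.57451859e-01,
        -1.61858231e-01],
       [ 0.00000000e+00,  0.00000000e+00,  0.00000000e+00,
         1.00000000e+00]])}
{'time_s': 0.15, 'joint_positions': array([-7.41122777e+01,  3.02666204e+01,  8.21391495e+01,  9.70214398e-04,
        6.76879820e+01, -1.02282506e+01]), 'qvel': array([-0.01539397, -0.08095763, -0.19070513, -0.00704542,  0.02397326,
       -0.05535058]), 'tau': array([ 8.14756077e-04, -4.40428269e+01, -1.76843351e+01,  6.31781691e-02,
        5.52697806e-02, -9.97371717e-05]), 'position': array([ 0.2749872 , -0.56064348,  0.22179968]), 'tcp_rot': array([[ 8.97907796e-01,  4.40183373e-01, -4.32869169e-04],
       [ 4.40183479e-01, -8.97906462e-01,  1.57806124e-03],
       [ 3.05960296e-04, -1.60749535e-03, -9.99998661e-01]]), 'force': array([-0.57131832,  0.31722925,  0.85249846]), 'moment': array([0.01739069, 0.01332729, 0.0496397 ]), 'opening': 1.0023784255306007}
```

View pics/scene0.png

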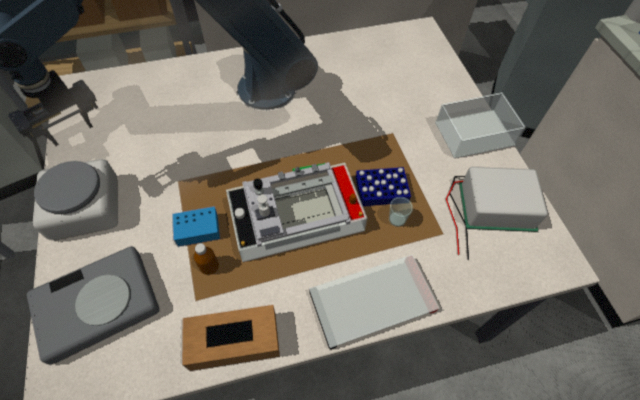

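View pics/side0.png

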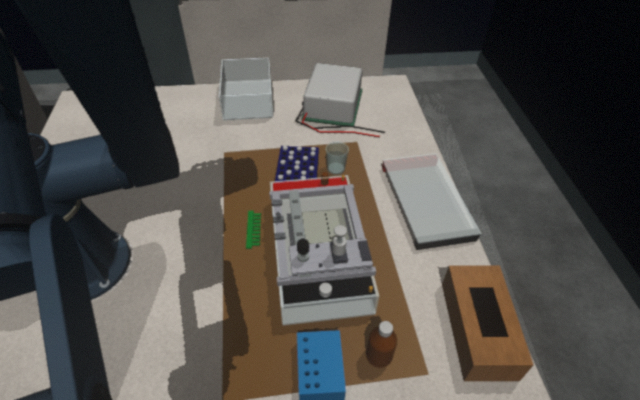

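View pics/wrist0.png

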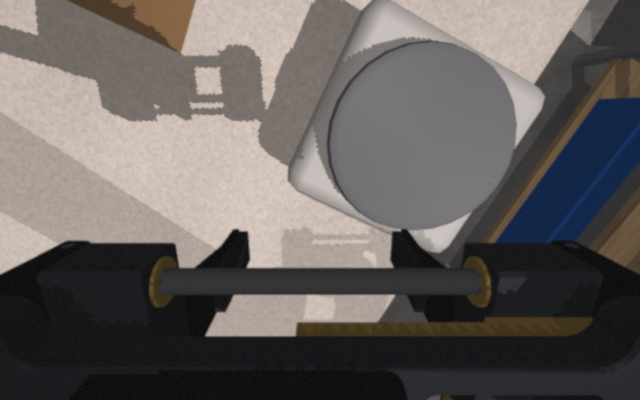

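```bash
python3 - <<'E'
from h import *
a=cv2.imread('pics/scene0.png')[150:265,215:375];cv2.imwrite('pics/sc1.png',cv2.resize(a,None,fx=5,fy=5,interpolation=cv2.INTER_CUBIC))
a=cv2.imread('pics/side0.png')[170:325,260:390];cv2.imwrite('pics/si1.png',cv2.resize(a,None,fx=3.8,fy=3.8,interpolation=cv2.INTER_CUBIC))
E
```

```text
(no output)
```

View pics/sc1.png

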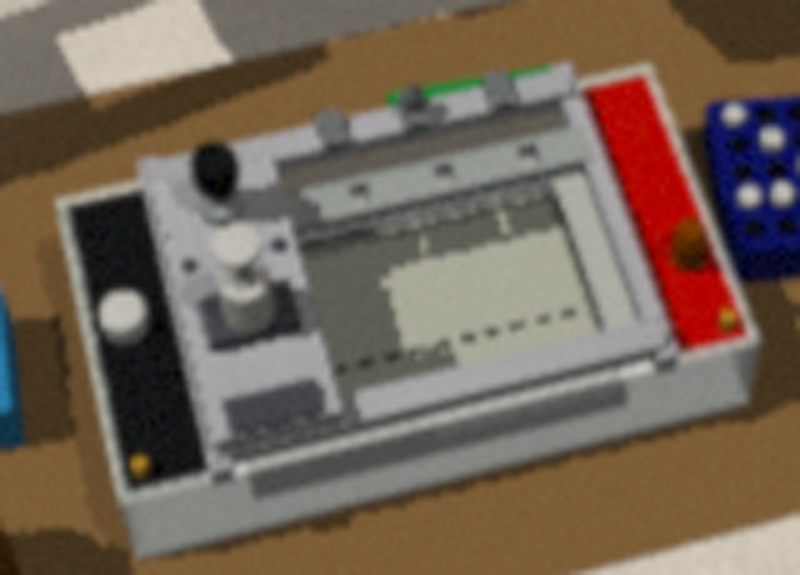

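View pics/si1.png

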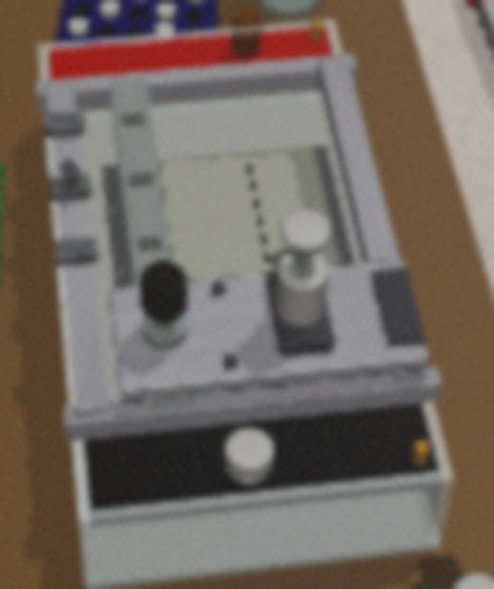

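```bash
cat > m.py <<'E'
from h import *
s=load('pics/scene0.npz');d=load('pics/side0.npz')
S=lambda u,v:(215+u/5,150+v/5)
D=lambda u,v:(260+u/3.8,170+v/3.8)
np.set_printoptions(precision=4,suppress=True)
print('corners z.075')
P=[ptz(s,*S(*q),.075) for q in[(58,203),(650,68),(755,335),(125,490)]]
for p in P:print(p)
y=(P[1]-P[0]+P[2]-P[3])[:2];print('yaw of y axis-90',np.degrees(np.arctan2(y[1],y[0]))-90, np.linalg.norm(P[1]-P[0]),np.linalg.norm(P[2]-P[1]))
print('side corners');Q=[ptz(d,*D(*q),.075) for q in[(40,45),(335,20),(448,480),(80,515)]]
for p in Q:print(p)
for n,q in dict(slot1=(360,190),slot2=(445,172),slot3=(528,153),knob=(214,150),thumb=(235,238),clip1=(333,125),clip2=(415,98),clip3=(500,88),plate=(270,330),vial=(688,240),cap=(122,312)).items():print('sc',n,pt(s,*S(*q)))
for n,q in dict(slot1=(150,243),slot2=(140,179),slot3=(132,119),knob=(163,282),thumb=(305,228),clip1=(75,250),clip2=(70,178),clip3=(62,122),cap=(248,445)).items():print('si',n,pt(d,*D(*q)))
print('knob', ptz(s,*S(214,162),.16),ptz(d,*D(163,281),.16))
print('thumb', ptz(s,*S(235,243),.189),ptz(d,*D(305,229),.189))
E
python3 m.py
```

```text
corners z.075
[ 0.4572 -0.1972  0.075 ]
[0.4478 0.1597 0.075 ]
[0.6385 0.1642 0.075 ]
[ 0.6461 -0.1888  0.075 ]
yaw of y axis-90 1.370195561471192 0.3570705993581354 0.19076866281603785
side corners
[0.4442 0.1581 0.075 ]
[0.6435 0.1638 0.075 ]
[ 0.6497 -0.1951  0.075 ]
[ 0.4529 -0.1966  0.075 ]
sc slot1 [ 0.496  -0.0282  0.0829]
sc slot2 [0.4974 0.0215 0.0854]
sc slot3 [0.4947 0.0716 0.0829]
sc knob [ 0.5014 -0.1057  0.159 ]
sc thumb [ 0.5755 -0.1056  0.1846]
sc clip1 [ 0.4575 -0.035   0.0968]
sc clip2 [0.4666 0.012  0.1198]
sc clip3 [0.4598 0.0637 0.103 ]
sc plate [ 0.5936 -0.0969  0.117 ]
sc vial [0.5861 0.1391 0.103 ]
sc cap [ 0.5437 -0.1727  0.0848]
si slot1 [ 0.5032 -0.0261  0.0857]
si slot2 [0.5011 0.0244 0.0858]
si slot3 [0.4997 0.0732 0.0876]
si knob [ 0.5044 -0.1147  0.1621]
si thumb [ 0.5793 -0.107   0.1884]
si clip1 [ 0.4592 -0.0423  0.1045]
si clip2 [0.4589 0.0055 0.1129]
si clip3 [0.4561 0.0604 0.1029]
si cap [ 0.5439 -0.1741  0.0929]
knob [ 0.5098 -0.1071  0.16  ] [ 0.5046 -0.1124  0.16  ]
thumb [ 0.5812 -0.1062  0.189 ] [ 0.5791 -0.1081  0.189 ]
```

Emit:
carry_out(
  grip=[1, 1, 1, 1, 1, 1, 1, 1, 1, 1, 1, 1],
  slide=[
    [0, 0, -10],
    [0, 0, -10],
    [0, 0, 0],
    [22, -40, 0],
    [22, -40, 0],
    [22, -40, 0],
    [22, -40, 0],
    [22, -40, 0],
    [22, -40, 0],
    [22, -40, 0],
    [22, -40, 0],
    [0, 0, 0],
  ],
  twist=[
    [0, 0, 0.145],
    [0, 0, 0.145],
    [0, 0, 0.145],
    [0, 0, 0],
    [0, 0, 0],
    [0, 0, 0],
    [0, 0, 0],
    [0, 0, 0],
    [0, 0, 0],
    [0, 0, 0],
    [0, 0, 0],
    [0, 0, 0],
  ],
)

```text
time_s: 1.35
position: [0.454, -0.2296, 0.2389]
tcp_rot: [[1.0, -0.003, -0.002], [-0.003, -1.0, 0.006], [-0.002, -0.006, -1.0]]
force: [-0.7, -0.9, -1.1]
opening: 0.999
```

Emit:
carry_out(
  grip=[0.2, 0.2, 0.2, 0.2],
  slide=[
    [0, -50, 0],
    [0, -20, 0],
    [0, 0, 0],
    [0, 0, 0],
  ],
  twist=[
    [0, 0, -0.02],
    [0, 0, 0],
    [0, 0, 0],
    [0, 0, 0],
  ],
)

```text
time_s: 1.75
position: [0.4541, -0.1641, 0.2389]
tcp_rot: [[1.0, 0.02, -0.002], [0.02, -1.0, 0.004], [-0.002, -0.004, -1.0]]
force: [0.7, 0.5, -0.4]
opening: 0.722
```

```bash
python3 - <<'E'
from h import *
cap('wrist','pics/w1.png'); print(bot.read_state()['position'],bot.read_state()['tcp_rot'])
E
```

```text
[ 0.45416043 -0.16439318  0.23887235] [[ 0.99980886  0.01940014 -0.00242306]
 [ 0.01940969 -0.9998037   0.00397847]
 [-0.00234541 -0.00402474 -0.99998915]]
```

View pics/w1.png

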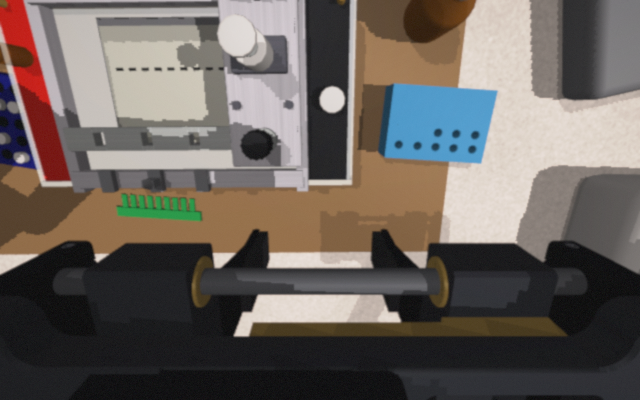

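```bash
python3 - <<'E'
from h import *
a=cv2.imread('pics/w1.png')[100:215,50:320];cv2.imwrite('pics/w1c.png',cv2.resize(a,None,fx=2.9,fy=2.9,interpolation=cv2.INTER_CUBIC))
w=load('pics/w1.npz')
for n,u,v,z in[('s1',207,138,.087),('s2',154,138,.087),('s3',99,138,.087),('knob',257,143,.16),('thumb',242,36,.189),('c1',201,178,.1),('c2',150,181,.12),('c3',85,178,.1)]:
  print(n,ptz(w,u,v,z),pt(w,u,v))
E
```

```text
s1 [ 0.50321973 -0.04313206  0.087     ] [ 0.50370612 -0.04498279  0.09182762]
s2 [0.50204987 0.01330316 0.087     ] [0.50267711 0.00992121 0.09300323]
s3 [0.50083443 0.07193782 0.087     ] [0.50048254 0.07437455 0.0837526 ]
knob [ 0.5073865  -0.11174555  0.16      ] [ 0.50726864 -0.11152383  0.15896616]
thumb [ 0.5794875  -0.11110405  0.189     ] [ 0.57931675 -0.11130365  0.18980846]
c1 [ 0.46255964 -0.0378852   0.1       ] [ 0.46317135 -0.03894731  0.10254456]
c2 [0.46323196 0.00481653 0.12      ] [0.46243058 0.0066991  0.11685908]
c3 [0.45994662 0.08548455 0.1       ] [0.45856255 0.09008467 0.0944436 ]
```

View pics/w1c.png

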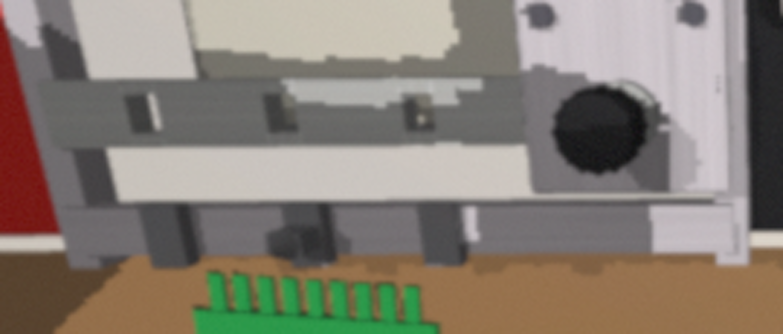

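Emit:
carry_out(
  grip=[0.2, 0.2, 0.2, 0.2],
  slide=[
    [25, -25, 0],
    [25, -25, 0],
    [3, -3, 0],
    [0, 0, 20],
  ],
  twist=[
    [0, 0, 0],
    [0, 0, 0],
    [0, 0, 0],
    [0, 0, 0],
  ],
)

```text
time_s: 2.2
position: [0.5111, -0.1179, 0.2208]
tcp_rot: [[1.0, 0.01, 0.005], [0.01, -1.0, -0.002], [0.005, 0.002, -1.0]]
force: [1.3, -0.3, 0.0]
opening: 0.603
```

```bash
python3 - <<'E'
from h import *
cap('wrist','pics/w2.png');cap('side','pics/side2.png'); print(bot.read_state()['position'],bot.read_state()['tcp_rot'])
E
```

```text
[ 0.50690808 -0.11662704  0.21705201] [[ 0.99994593  0.00891715 -0.00535068]
 [ 0.00893141 -0.99995661  0.00264789]
 [-0.00532683 -0.00269553 -0.99998218]]
```

View pics/w2.png

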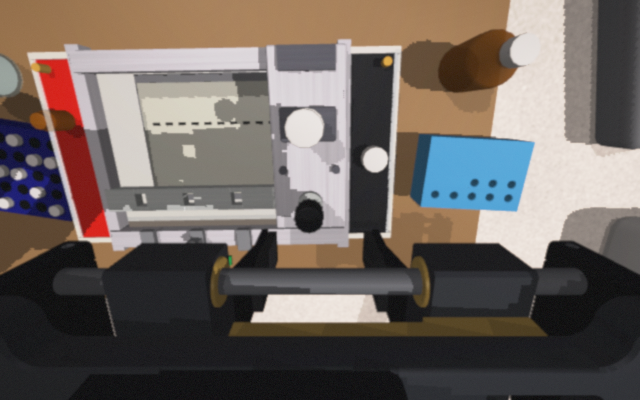

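```bash
python3 - <<'E'
from h import *
a=cv2.imread('pics/w2.png')[90:260,90:370];cv2.imwrite('pics/w2c.png',cv2.resize(a,None,fx=2.8,fy=2.8,interpolation=cv2.INTER_CUBIC))
w=load('pics/w2.npz')
for n,u,v,z in[('s1',237,198,.087),('s2',189,198,.087),('s3',141,198,.087),('knob',308,217,.16),('thumb',305,127,.189)]:
  print(n,ptz(w,u,v,z),pt(w,u,v))
print(bot.read_state()['position'])
E
```

```text
s1 [ 0.50183995 -0.03083821  0.087     ] [ 0.48431515 -0.01383234  0.02849045]
s2 [0.50136095 0.02007521 0.087     ] [0.48304412 0.04821328 0.02617465]
s3 [0.50088243 0.07093734 0.087     ] [0.49925686 0.07434353 0.08163072]
knob [ 0.5080526  -0.10885074  0.16      ] [ 0.50785537 -0.1088315   0.15946648]
thumb [ 0.58096983 -0.10801684  0.189     ] [ 0.58092857 -0.10797849  0.18816181]
[ 0.50690808 -0.11662704  0.21705201]
```

View pics/w2c.png

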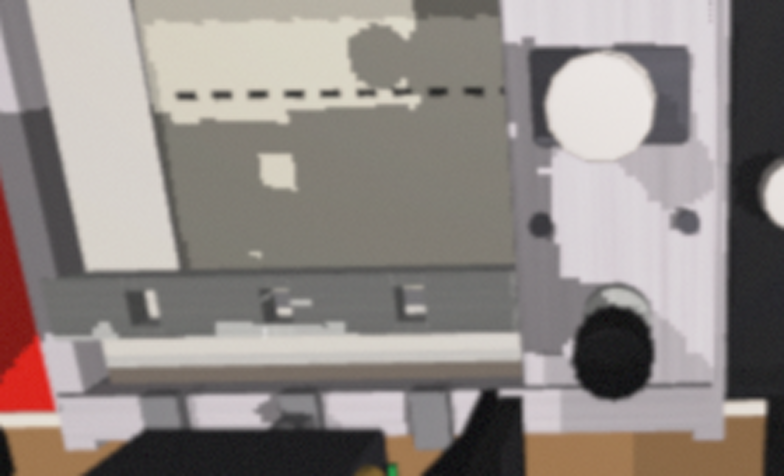

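Emit:
carry_out(
  grip=[0.2, 0.2, 0.2, 0.2, 0.2, 0.2, 0.2],
  slide=[
    [0, -7, 5],
    [0, 0, 20],
    [0, 0, 20],
    [0, 0, 20],
    [0, 0, 15],
    [0, 0, 5],
    [0, 0, 0],
  ],
  twist=[
    [0, 0, -0.01],
    [0, 0, 0],
    [0, 0, 0],
    [0, 0, 0],
    [0, 0, 0],
    [0, 0, 0],
    [0, 0, 0],
  ],
)

```text
time_s: 3.0
position: [0.5063, -0.1147, 0.1318]
tcp_rot: [[1.0, 0.013, -0.002], [0.013, -1.0, 0.0], [-0.002, -0.0, -1.0]]
force: [0.2, 0.6, 0.2]
opening: 0.598
```

Emit:
carry_out(
  grip=[0.2, 0.2, -1, -1, -1, -1, -1, -1],
  slide=[
    [0, -5, 0],
    [0, 0, 0],
    [0, 0, 0],
    [0, 0, 0],
    [0, 0, 0],
    [0, 0, 0],
    [0, 0, 0],
    [0, 0, 0],
  ],
  twist=[
    [0, 0, 0],
    [0, 0, 0],
    [0, 0, 0],
    [0, 0, 0],
    [0, 0, 0],
    [0, 0, 0],
    [0, 0, 0],
    [0, 0, 0],
  ],
)

```text
time_s: 3.8
position: [0.5082, -0.1101, 0.1353]
tcp_rot: [[1.0, 0.013, 0.004], [0.013, -1.0, -0.002], [0.004, 0.002, -1.0]]
force: [0.1, -0.1, -0.3]
opening: 0.265
```

```bash
python3 - <<'E'
from h import *
cap('side','pics/side3.png'); s=bot.read_state();print(s['position'],s['force'],s['opening']*87)
a=cv2.imread('pics/side3.png')[150:325,240:410];cv2.imwrite('pics/side3c.png',cv2.resize(a,None,fx=3.4,fy=3.4,interpolation=cv2.INTER_CUBIC))
E
```

```text
[ 0.50816101 -0.11003972  0.13530384] [ 0.09379357 -0.10893495  0.05691145] 23.257295077779393
```

View pics/side3c.png

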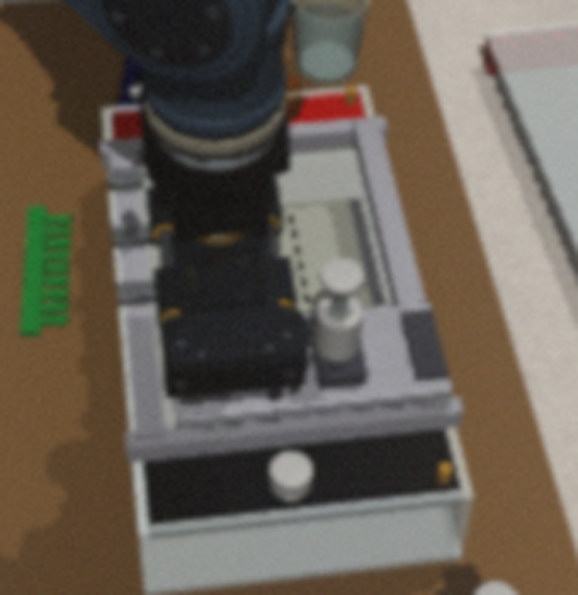

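Emit:
carry_out(
  grip=[-1, -1, -1, -1],
  slide=[
    [0, 0, -5],
    [0, 0, -5],
    [0, 0, -4],
    [0, 0, 0],
  ],
  twist=[
    [0, 0, 0],
    [0, 0, 0],
    [0, 0, 0],
    [0, 0, 0],
  ],
)

```text
time_s: 4.25
position: [0.5081, -0.11, 0.1481]
tcp_rot: [[1.0, 0.013, 0.003], [0.013, -1.0, -0.002], [0.003, 0.002, -1.0]]
force: [1.8, -0.1, -8.1]
opening: 0.264
```

```bash
python3 - <<'E'
from h import *
for i in range(3):
  s=bot.read_state();print(s['position'],s['force'],s['opening']*87)
E
```

```text
[ 0.50808607 -0.11003062  0.14805448] [ 1.8437812  -0.13491545 -8.06758504] 22.942752441785025
[ 0.50808607 -0.11003062  0.14805448] [ 1.8437812  -0.13491545 -8.06758504] 22.942752441785025
[ 0.50808607 -0.11003062  0.14805448] [ 1.8437812  -0.13491545 -8.06758504] 22.942752441785025
```

Emit:
carry_out(
  grip=[-1, -1, -1, -1, -1, -1, -1, -1, -1, -1, -1, -1],
  slide=[
    [0, -5, 0],
    [0, -10, 0],
    [0, -10, 0],
    [0, -10, 0],
    [0, -10, 0],
    [0, -10, 0],
    [0, -10, 0],
    [0, -10, 0],
    [0, -10, 0],
    [0, -10, 0],
    [0, -5, 0],
    [0, 0, 0],
  ],
  twist=[
    [0, 0, 0],
    [0, 0, 0],
    [0, 0, 0],
    [0, 0, 0],
    [0, 0, 0],
    [0, 0, 0],
    [0, 0, 0],
    [0, 0, 0],
    [0, 0, 0],
    [0, 0, 0],
    [0, 0, 0],
    [0, 0, 0],
  ],
)

```text
time_s: 5.45
position: [0.5052, -0.0004, 0.1468]
tcp_rot: [[1.0, 0.015, 0.0], [0.015, -1.0, -0.002], [0.0, 0.002, -1.0]]
force: [1.8, -0.8, -8.4]
opening: 0.263
```

Emit:
carry_out(
  grip=[-1, -1, -1, -1, -1],
  slide=[
    [0, -5, 0],
    [0, -5, 0],
    [0, 0, 0],
    [0, 0, 2],
    [0, 0, 0],
  ],
  twist=[
    [0, 0, 0],
    [0, 0, 0],
    [0, 0, 0],
    [0, 0, 0],
    [0, 0, 0],
  ],
)

```text
time_s: 5.95
position: [0.5049, 0.0103, 0.1454]
tcp_rot: [[1.0, 0.014, 0.0], [0.014, -1.0, -0.002], [0.0, 0.002, -1.0]]
force: [0.8, -0.4, -6.1]
opening: 0.265
```

```bash
python3 - <<'E'
from h import *
cap('side','pics/side4.png');cap('scene','pics/scene4.png'); s=bot.read_state();print(s['position'],s['force'],s['opening']*87)
a=cv2.imread('pics/side4.png')[150:325,240:410];a=cv2.resize(a,(400,412),interpolation=cv2.INTER_CUBIC)
b=cv2.imread('pics/scene4.png')[130:265,215:346];b=cv2.resize(b,(400,412),interpolation=cv2.INTER_CUBIC)
cv2.imwrite('pics/c4.png',np.hstack([a,b]))
E
```

```text
[0.50489692 0.01026903 0.14529344] [-0.3901492   0.1918497  -3.96245494] 23.36683167453546
```

View pics/c4.png

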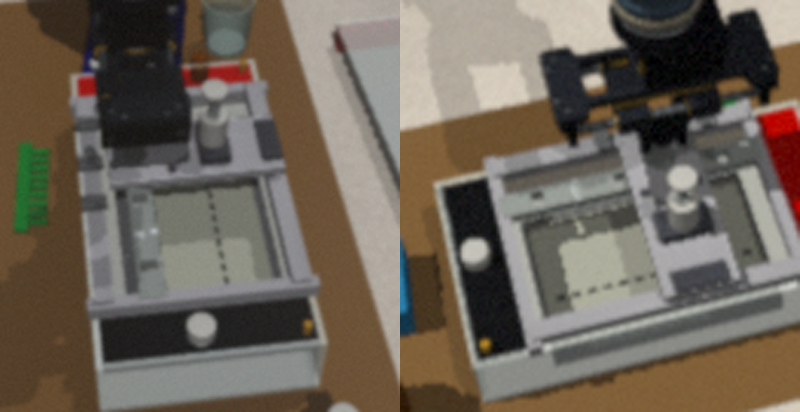

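Emit:
carry_out(
  grip=[-0.3, -0.3, -0.3, -0.3, -0.3],
  slide=[
    [0, 0, 0],
    [0, 0, 0],
    [0, 0, 0],
    [0, 0, 5],
    [0, 0, 0],
  ],
  twist=[
    [0, 0, 0],
    [0, 0, 0],
    [0, 0, 0],
    [0, 0, 0],
    [0, 0, 0],
  ],
)

```text
time_s: 6.55
position: [0.5063, 0.0097, 0.1422]
tcp_rot: [[1.0, 0.013, 0.004], [0.013, -1.0, -0.002], [0.004, 0.002, -1.0]]
force: [-0.2, -0.1, -0.3]
opening: 0.348
```

Emit:
carry_out(
  grip=[-0.3, -0.3, -0.3, -0.3, -0.3],
  slide=[
    [0, -3, 0],
    [0, -3, 0],
    [0, -3, 0],
    [0, -2, 0],
    [0, 0, 0],
  ],
  twist=[
    [0, 0, 0],
    [0, 0, 0],
    [0, 0, 0],
    [0, 0, 0],
    [0, 0, 0],
  ],
)

```text
time_s: 7.05
position: [0.5061, 0.0189, 0.1418]
tcp_rot: [[1.0, 0.016, 0.003], [0.016, -1.0, -0.007], [0.003, 0.008, -1.0]]
force: [-0.6, -1.7, -1.2]
opening: 0.352
```

Emit:
carry_out(
  grip=[-0.3, -0.3, -0.3, -0.3],
  slide=[
    [0, -2, 0],
    [0, -2, 0],
    [0, -2, 0],
    [0, 0, 0],
  ],
  twist=[
    [0, 0, 0],
    [0, 0, 0],
    [0, 0, 0],
    [0, 0, 0],
  ],
)

```text
time_s: 7.45
position: [0.5059, 0.0246, 0.1416]
tcp_rot: [[1.0, 0.017, 0.003], [0.017, -1.0, -0.01], [0.003, 0.01, -1.0]]
force: [-0.5, -4.7, -0.7]
opening: 0.353
```

Emit:
carry_out(
  grip=[-0.3, -0.3, -0.3],
  slide=[
    [0, -1.5, 0],
    [0, -1.5, 0],
    [0, 0, 0],
  ],
  twist=[
    [0, 0, 0],
    [0, 0, 0],
    [0, 0, 0],
  ],
)

```text
time_s: 7.75
position: [0.5059, 0.0244, 0.1415]
tcp_rot: [[1.0, 0.021, 0.002], [0.021, -1.0, -0.017], [0.002, 0.017, -1.0]]
force: [-1.1, -1.8, -0.8]
opening: 0.35
```

```bash
python3 - <<'E'
from h import *
cap('side','pics/side5.png');cap('wrist','pics/w5.png'); s=bot.read_state();print(s['position'],s['force'],s['opening']*87)
E
```

```text
[0.50588971 0.02449184 0.14154165] [-0.47715941 -5.47767852 -2.02745967] 30.477415909537864
```

View pics/w5.png

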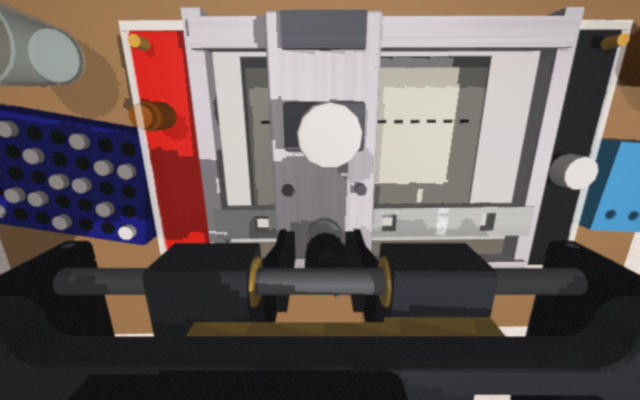

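```bash
python3 - <<'E'
from h import *
w=load('pics/w5.npz')
a=cv2.imread('pics/w5.png')[190:300,230:420];cv2.imwrite('pics/w5c.png',cv2.resize(a,None,fx=4,fy=4,interpolation=cv2.INTER_CUBIC))
for q in[(325,230),(325,235),(325,240),(325,245),(325,250),(325,260),(330,133),(330,120),(300,235),(350,200)]:print(q,pt(w,*q))
for u in(263,388,488):print(ptz(w,u,222,.087))
d=load('pics/side5.npz');a=cv2.imread('pics/side5.png')[130:260,240:380];cv2.imwrite('pics/s5c.png',cv2.resize(a,None,fx=4,fy=4,interpolation=cv2.INTER_CUBIC))
E
```

```text
(325, 230) [0.50705959 0.02011828 0.11782061]
(325, 235) [0.51420328 0.02116338 0.14234945]
(325, 240) [0.51423942 0.021414   0.14950491]
(325, 245) [0.51426593 0.02164501 0.15610562]
(325, 250) [0.51306112 0.02174187 0.15979645]
(325, 260) [0.50677851 0.02156305 0.15944201]
(330, 133) [0.57760742 0.02248779 0.18801467]
(330, 120) [0.58250889 0.02266063 0.18838015]
(300, 235) [0.49920255 0.03776006 0.10911531]
(350, 200) [0.52632275 0.00276684 0.10908391]
[0.5001789  0.06819953 0.087     ]
[ 0.50162054 -0.03163838  0.087     ]
[ 0.50279063 -0.11267038  0.087     ]
```

View pics/w5c.png

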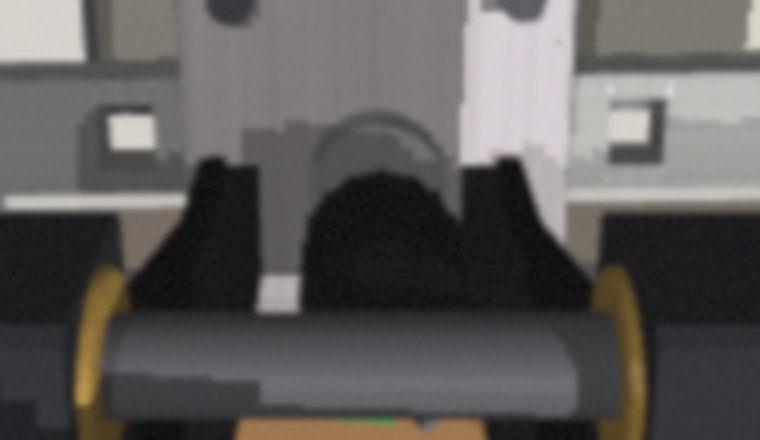

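View pics/s5c.png

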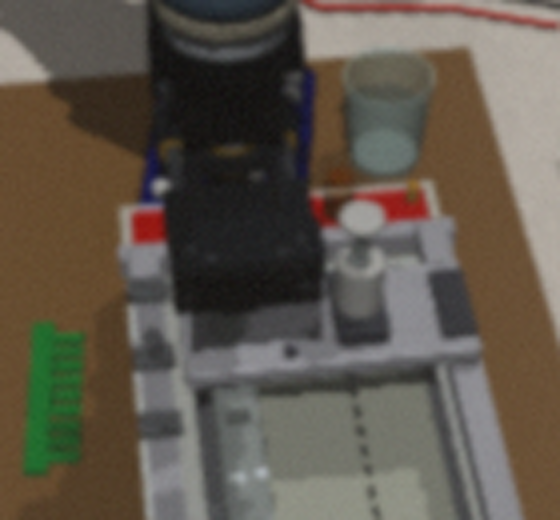

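Emit:
carry_out(
  grip=[-0.3, -0.3, -0.3, -0.3, -0.3, -0.3, -1, -1, -1],
  slide=[
    [0, 3, 0],
    [0, 0, 0],
    [0, 0, -15],
    [0, 0, -25],
    [0, 0, -30],
    [0, 0, -20],
    [0, 0, 0],
    [0, 0, 0],
    [0, 0, 0],
  ],
  twist=[
    [0.015, 0, 0],
    [0, 0, 0],
    [0, 0, 0],
    [0, 0, 0],
    [0, 0, 0],
    [0, 0, 0],
    [0, 0, 0],
    [0, 0, 0],
    [0, 0, 0],
  ],
)

```text
time_s: 8.75
position: [0.5042, 0.0274, 0.2333]
tcp_rot: [[1.0, 0.017, -0.001], [0.017, -1.0, 0.013], [-0.0, -0.013, -1.0]]
force: [0.1, 0.5, -0.1]
opening: 0.158
```

```bash
python3 - <<'E'
from h import *
cap('wrist','pics/w6.png'); s=bot.read_state();print(s['position'],s['tcp_rot'],s['force'],s['opening']*87)
E
```

```text
[0.5038239  0.02744225 0.23295994] [[ 0.99984792  0.0173349  -0.00190621]
 [ 0.01735854 -0.99976251  0.01317586]
 [-0.00167735 -0.01320694 -0.99991138]] [0.23647458 0.42027828 0.61258245] 10.10981307446197
```

View pics/w6.png

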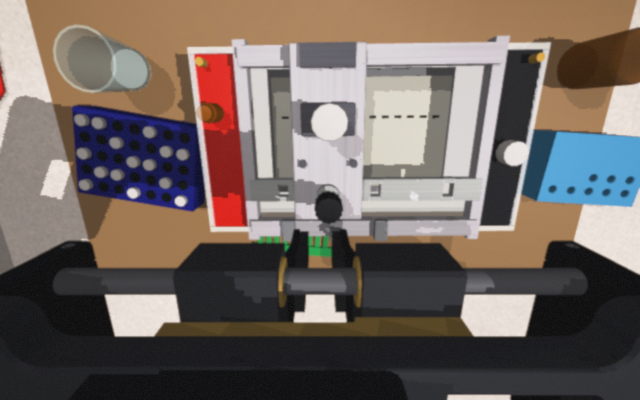

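```bash
python3 - <<'E'
from h import *
w=load('pics/w6.npz')
for q in[(329,208),(329,200),(329,122),(322,122),(336,122)]:print(q,pt(w,*q))
a=cv2.imread('pics/w6.png')[90:270,230:430];cv2.imwrite('pics/w6c.png',cv2.resize(a,None,fx=3.3,fy=3.3,interpolation=cv2.INTER_CUBIC))
E
```

```text
(329, 208) [0.50447164 0.02006088 0.15981614]
(329, 200) [0.51131076 0.02022529 0.15878554]
(329, 122) [0.5767359  0.02251351 0.18833139]
(322, 122) [0.57663832 0.02733762 0.1880512 ]
(336, 122) [0.57681274 0.01768215 0.18806732]
```

View pics/w6c.png

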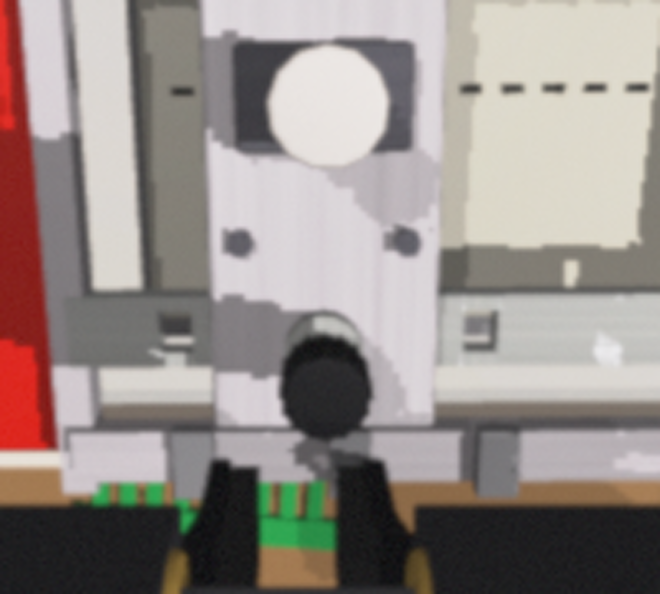

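Emit:
carry_out(
  grip=[-1, -1, -1, -1, -1, -1, -1],
  slide=[
    [15, 3, 0],
    [25, 4, 0],
    [25, 0, 0],
    [10, 0, 0],
    [0, 0, 15],
    [0, 0, 10],
    [0, 0, 0],
  ],
  twist=[
    [-0.013, 0, 0],
    [0, 0, 0],
    [0, 0, 0],
    [0, 0, 0],
    [0, 0, 0],
    [0, 0, 0],
    [0, 0, 0],
  ],
)

```text
time_s: 9.5
position: [0.5746, 0.0232, 0.1978]
tcp_rot: [[1.0, 0.017, -0.02], [0.017, -1.0, 0.004], [-0.02, -0.004, -1.0]]
force: [0.4, -0.9, -0.8]
opening: 0.006
```

Emit:
carry_out(
  grip=[-1, -1, -1],
  slide=[
    [4, 1, 0],
    [0, 0, 0],
    [0, 0, 0],
  ],
  twist=[
    [0, 0.015, 0],
    [0, 0, 0],
    [0, 0, 0],
  ],
)

```text
time_s: 9.8
position: [0.5776, 0.0224, 0.1977]
tcp_rot: [[1.0, 0.017, -0.006], [0.017, -1.0, 0.005], [-0.006, -0.005, -1.0]]
force: [1.0, 0.1, -0.2]
opening: 0.009
```

```bash
python3 - <<'E'
from h import *
cap('side','pics/side7.png');cap('scene','pics/scene7.png'); s=bot.read_state();print(s['position'],s['tcp_rot'][:,2],s['force'],s['opening']*87)
a=cv2.imread('pics/side7.png')[140:270,270:390];a=cv2.resize(a,(400,433),interpolation=cv2.INTER_CUBIC)
b=cv2.imread('pics/scene7.png')[140:260,240:351];b=cv2.resize(b,(400,433),interpolation=cv2.INTER_CUBIC)
cv2.imwrite('pics/c7.png',np.hstack([a,b]))
E
```

```text
[0.57778968 0.02234446 0.19781549] [-0.00569181  0.00451477 -0.99997361] [ 0.49822088  0.35068075 -0.03474709] 0.5888133217301051
```

View pics/c7.png

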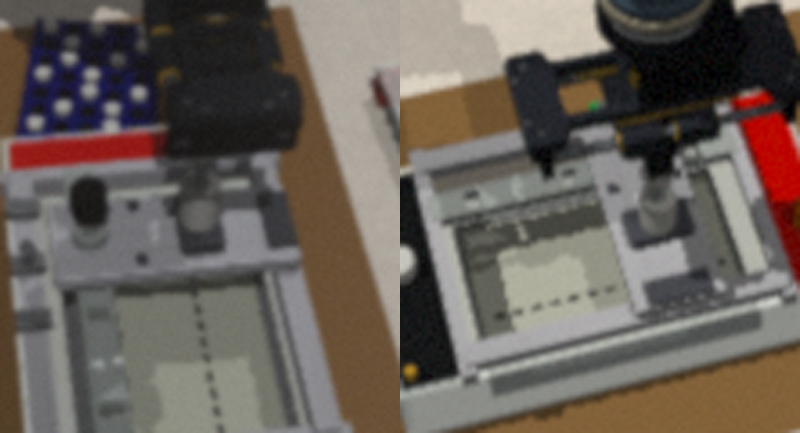

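Emit:
carry_out(
  grip=[-1, -1, -1, -1, -1, -1],
  slide=[
    [0, 0, 4],
    [0, 0, 4],
    [0, 0, 4],
    [0, 0, 4],
    [0, 0, 3],
    [0, 0, 0],
  ],
  twist=[
    [0, 0, 0],
    [0, 0, 0],
    [0, 0, 0],
    [0, 0, 0],
    [0, 0, 0],
    [0, 0, 0],
  ],
)

```text
time_s: 10.5
position: [0.5787, 0.0223, 0.1798]
tcp_rot: [[1.0, 0.017, -0.002], [0.017, -1.0, 0.004], [-0.002, -0.004, -1.0]]
force: [-1.1, 0.4, 4.8]
opening: 0.001
```

Emit:
carry_out(
  grip=[-1, -1, -1, -1, -1],
  slide=[
    [0, 0, 3],
    [0, 0, 3],
    [0, 0, 3],
    [0, 0, 2],
    [0, 0, 1],
  ],
  twist=[
    [0, 0, 0],
    [0, 0, 0],
    [0, 0, 0],
    [0, 0, 0],
    [0, 0, 0],
  ],
)

```text
time_s: 11.0
position: [0.5788, 0.0222, 0.1751]
tcp_rot: [[1.0, 0.018, 0.0], [0.018, -1.0, 0.003], [0.0, -0.003, -1.0]]
force: [-3.7, -0.6, 12.6]
opening: 0.006
```

Emit:
carry_out(
  grip=[-1, -1, -1, -1],
  slide=[
    [0, 0, 2],
    [0, 0, 2],
    [0, 0, 2],
    [0, 0, 2],
  ],
  twist=[
    [0, 0, 0],
    [0, 0, 0],
    [0, 0, 0],
    [0, 0, 0],
  ],
)

```text
time_s: 11.4
position: [0.5788, 0.0223, 0.1748]
tcp_rot: [[1.0, 0.019, 0.003], [0.019, -1.0, 0.001], [0.003, -0.001, -1.0]]
force: [-3.4, 0.7, 13.8]
opening: 0.005
```

Emit:
carry_out(
  grip=[-1, -1, -1],
  slide=[
    [0, 0, 5],
    [0, 0, 5],
    [0, 0, 5],
  ],
  twist=[
    [0, 0, 0],
    [0, 0, 0],
    [0, 0, 0],
  ],
)

```text
time_s: 11.7
position: [0.5791, 0.0222, 0.1739]
tcp_rot: [[1.0, 0.021, 0.008], [0.021, -1.0, -0.001], [0.008, 0.001, -1.0]]
force: [-9.3, 0.5, 30.0]
opening: 0.004
```

Hard stop clearly reached: 30 N at z = 0.174, as expected. I'll let it up and move clear.

Emit:
carry_out(
  grip=[-1, -1, -1, -1, -1, -1, -1, -1, -1],
  slide=[
    [0, 0, -5],
    [0, 0, -8],
    [0, 0, -10],
    [0, 0, -20],
    [0, 0, -30],
    [0, 0, -30],
    [-40, 0, 0],
    [-40, 0, 0],
    [0, 0, 0],
  ],
  twist=[
    [0, 0, 0],
    [0, 0, 0],
    [0, 0, 0],
    [0, 0, 0],
    [0, 0, 0],
    [0, 0, 0],
    [0, 0, 0],
    [0, 0, 0],
    [0, 0, 0],
  ],
)

```text
time_s: 12.6
position: [0.4966, 0.0207, 0.2817]
tcp_rot: [[1.0, 0.021, 0.008], [0.021, -1.0, -0.001], [0.008, 0.001, -1.0]]
force: [-0.4, -0.8, 0.8]
opening: 0.008
```

```bash
python3 - <<'E'
from h import *
cap('wrist','pics/w8.png');cap('side','pics/side8.png'); s=bot.read_state();print(s['time_s'],s['position'],s['force'],s['qvel'])
E
```

```text
12.7 [0.50152313 0.01993912 0.28230227] [ 1.09067178 -0.39261258  0.28655808] [ 0.09245667  1.59931974 -2.75759232  0.02630134 -0.39738296  0.05988501]
```

View pics/w8.png

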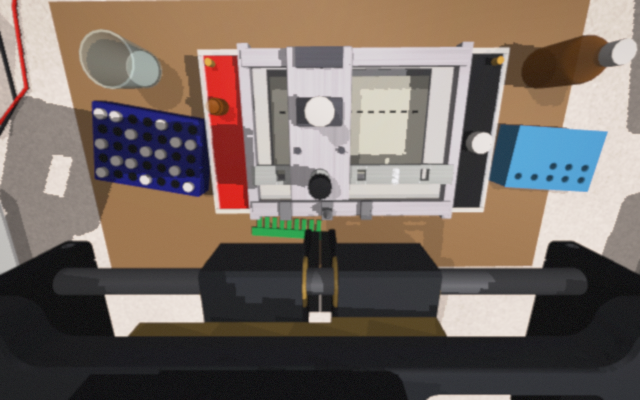

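View pics/side8.png

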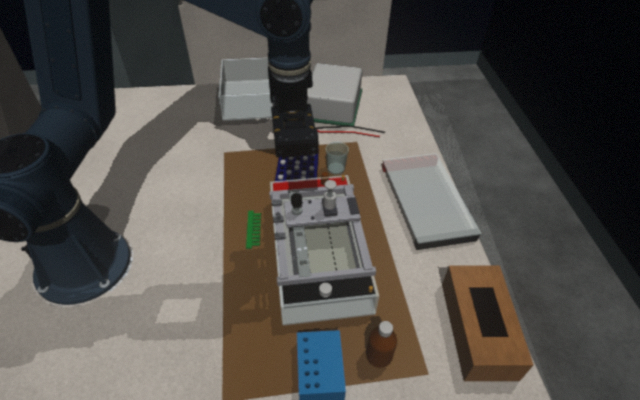

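```bash
python3 - <<'E'
from h import *
w=load('pics/w8.npz')
for q in[(320,187),(320,183),(320,111),(324,114),(326,214)]:print(q,pt(w,*q))
E
```

```text
(320, 187) [0.50351798 0.01999944 0.15955719]
(320, 183) [0.50784721 0.02009383 0.16032316]
(320, 111) [0.57688835 0.02164539 0.1901969 ]
(324, 114) [0.57453722 0.01820488 0.18835864]
(326, 214) [0.46119349 0.01192845 0.12121246]
```

Emit:
carry_out(
  grip=[-1, -1, -1],
  slide=[
    [0, 0, 0],
    [0, 0, 0],
    [0, 0, 0],
  ],
  twist=[
    [0, 0, 0],
    [0, 0, 0],
    [0, 0, 0],
  ],
)

```text
time_s: 13.0
position: [0.5049, 0.0195, 0.2819]
tcp_rot: [[1.0, 0.02, 0.016], [0.02, -1.0, -0.002], [0.016, 0.002, -1.0]]
force: [0.2, 0.2, -0.3]
opening: 0.004
```

Knob top is at 0.160 m (pin down), the button top at about 0.189 m (fully up), and the knob is about 8 mm from the clip along y.

```bash
python3 -c "
from rig import bot
print(bot.hand_in())"
```

```text
the job is handed in; nothing more can be done
None
```

The carriage is locked at the lane marked by the tall pointed clip (the middle lane), and the dispenser was pressed to its second stop and let back up. I handed the job in at about 13 s; it reported no verdict.

- **Moving the carriage:** I pulled the knob up about 12.5 mm, where the wrist force read 8 N. I slid the carriage about 120 mm, let the pin ride on the strip, and pushed until it dropped in and the carriage would not move further.
- **Pressing the button:** I pressed only after the pin was down. The fingertips reached 174 mm above the bench, 15 mm below the button's rest height. The force then rose sharply from 14 N to 30 N, so it was on the hard second stop.
- **Last checks:**
  - **Pin:** the knob top was at 160 mm, so the pin is fully down. The knob was about 8 mm from the clip along the tank's y, by one rough depth reading on the clip (earlier pictures suggested up to about 15 mm); the limit is 22 mm.
  - **Button:** its top read 188–190 mm, which is fully up at 189 mm.
  - **Arm and bench:** the arm was clear at about zero force, and I saw nothing else moved in the pictures.
- **Disagreement:** the measured slot travel came out at 131–133 mm, right at or just past the given ±12 mm limit (132 mm). The first camera estimates also differed by up to 9 mm along y. Neither affected the result.

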